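# Brace the screw jar and open its cap

## Task

Slide the clear screw jar, upright and with its cap still tight, into the white brace on the desk: its square foot goes in at the open flared end, flat on the surface under the two lips, until it is fully home against the back stop. With the brace keeping the jar from turning, unscrew the cap (anticlockwise seen from above) until its lugs come free, lift it straight up and finish while still holding the cap level in the gripper, just above the open mouth (one or two finger widths, not touching the jar), with the jar still fully home. Leave the other things where they are.

Things in the scene. Friction and masses are not known exactly. Their poses are not given: they have to be found in the camera images.
- brace: white metal brace fixed to the surface, left or right of the jar: two rails with inward lips along its x axis, a back stop at +x, open at the -x end (roughly towards the robot). Origin on the surface where the middle of the jar's foot lies when fully home; z up. Clear width 74 mm (y -37 to +37), rails x -50 to +36 mm; lips' underside 9 mm up, 58 mm between the lips. 16 mm high, 135 mm wide, no floor
- brace_mouth (a point): middle of the brace's open end at surface height, 73 mm from the brace's origin along its -x; axes as the brace. Here the 27 mm long, 14 mm high flared guides are widest (about 100 mm apart), narrowing to 75 mm at the rails. The jar slides in along +x on the desk surface
- jar_foot (a point): loose upright clear plastic jar with screws in it, about 0.3 kg. This point: middle of the foot's underside; z up, x and y along the foot's edges. Square foot 70x70x6 mm (fits the brace in any quarter turn), round body 48 mm in diameter up to 52 mm, neck 39 mm in diameter up to 74 mm; 82 mm high with its cap on
- jar_mid (a point): middle of the jar's round body (48 mm in diameter), on its axis, 29 mm above the foot's underside; axes as jar_foot
- jar_mouth (a point): centre of the jar's mouth, on its axis 78 mm above the foot's underside, at the top of a sprung rubber seal that presses the cap up with about 20 N: the cap therefore turns stiffly (up to about 0.5 N m), and jar and cap may be lifted or slid together by the cap; axes as jar_foot
- cap_mid (a point): round ribbed aluminium screw cap, 57 mm in diameter, 22 mm high, 45 g. This point: on its axis, half-way up, 71 mm above the foot's underside when screwed on; z up out of its top; x turns with the cap. Two lugs inside its rim hook under two on the neck; it does not rise while it is turned until the lugs are clear of each other
- cap_rim (a point): centre of the cap's lower rim, 11 mm below cap_mid; axes as cap_mid. Closed: the cap's x axis is 0.12 to 0.30 rad clockwise of the jar's x axis (from above). Free to lift straight off (pops up 2 mm if not held) when it is 1.0 to 1.7 rad anticlockwise of it: a turn of about 1.5 rad relative to the jar; a stop ends the turn near 1.8 rad
- mouse: leave alone: the computer mouse, 122x64x41 mm, at the right; origin at its underside
- phone: leave alone: the phone lying flat, 150x79x12 mm, at the left; origin at its underside
- earbud_case: leave alone: rounded white earbud case, 46x58x26 mm; origin at its underside
- usb_stick: leave alone: small dark memory stick, 19x68x8 mm, between jar and brace; origin at its underside
- screwdriver: leave alone: small red-handled screwdriver, 17x150x17 mm, at the left; origin at its underside
- tape_roll: leave alone: roll of tape lying flat, 72 mm across, 19 mm high, at the right; origin at its underside
Not all that is in view belongs to the job. Of the things shaped like the part that bears jar_foot, the clear one is meant.

How it is judged:
By the outcome, as a careful person would: the job done as asked, in the order asked, and still so for the second after the job is handed in, while the arm keeps its last pose, push and grip.
It also fails if it takes over 58 s, if anything falls off the work surface, if the arm or the gripper's body presses on something with over 40 N, if the wrist force passes 120 N, or if a joint passes its speed limit or range.

## Robot

A 6-joint arm with a two-finger parallel gripper is mounted at the origin on a cart in front of the work surface, level with it; the furniture and walls round the work are solid. World frame = base frame: x ahead of the robot, y to its left, z up, the work surface at z = 0. Lengths are in m, angles in rad, forces in N, time in s.
With the tool pointing down it reaches from about 0.3 to 0.775 m from the base axis. Payload 14.6 kg.
Tool frame: the origin (TCP) lies at the very end of the fingers, on their centre line; the grasp point (between the pads) lies 19 mm behind it; z points along the fingers, y is the line along which they close (so a half turn about z gives the same grasp; the last joint's range is limited). The gripper opens to 94 mm and grips with 3 to 60 N. Pads are 16 mm wide; open, the fingers measure 119 mm over their backs; the gripper's body (75 mm by 177 mm) begins 78 mm behind the grasp point.
Start: joints at [1.253, 0.3, 1.521, -0, 1.321, -0.067], TCP at [0.136, 0.533, 0.205] pointing down, gripper open.
Joint ranges: [-3.03, 3.03], [-0.79, 2.21], [0.23, 2.52], [-1.04, 4.18], [0, 3.07], [-2.55, 2.55]. Speed limits (rad/s): [2.22, 2.22, 2.57, 3.14, 3.14, 3.14].

## Interface

Orientations are given as [roll, pitch, yaw] about the fixed x, y, z axes, in that order (R = Rz(yaw) Ry(pitch) Rx(roll)).
In Python, from station import ctrl gives the robot as it stands.
- The arm moves only by the tool carry_out, never from a script. Its argument "motion" is text: rows parted by semicolons, each of 7 numbers parted by spaces: the shift along the world's x, y, z in m, then the turn, a rotation vector about the world's x, y, z in degrees, then the closure in counts, from 0 (fully open) to 255 (shut). In form: dx dy dz wx wy wz hand; .... A call has 1 to 20 rows; each row shifts and turns the commanded pose from where the row before left it; what a row does not reach is not made up. A row lasts 1/12 s, in which the tool goes at most 41.7 mm and 7.16 degrees, less where a joint would pass 70% of its speed; a pose out of reach is approached as far as the arm can. A call is refused whole if a number of a shift passes 0.0417 or a number of a turn 7.16, either way. A call with a gripper value outside its range is refused whole. The fingers move at their own pace and stop on an object; "grip_force" is the grip in N (left out, the last holds). Time passes only in rows, so rows that do not move let the fingers close. It gives the time, the measured TCP pose, the force, the opening and the grip force at its end, in the units of the state.
- ctrl.get_obs(): the state, without advancing time (a new reading comes with each control period).
- ctrl.camera(name): name is "side" or "top"; returns a dict with "pixels" (384x512x3 uint8, red, green, blue), "range_z" (384x512 float32, m along the optical axis (not along the pixel's ray), 0 where there is no reading), "K" (3x3 intrinsics, pixels), "dist" ([k1, k2, p1, p2, k3] as OpenCV has them; the pictures are not rectified), "position" and "attitude" of the camera in the world. Camera axes: x right, y up, looking along -z (the intrinsics and any distortion apply to the point x, -y, -z); pixel columns grow to the right and rows downward; lengths in m; the calibration is good to about 2 mm. A picture is of the moment at which its call begins.
- ctrl.hand_in(): hands the job in; it is judged then, once.
The state is a dict: "time_s": time; "qpos": joint angles; "joint_vel": joint speeds; "tau": joint torques, N m; "ee_pos": TCP position; "eef_rot": TCP orientation; "force": force on the tool from outside, world axes, zero at the start; "moment": the same for the moment, N m; "grip_width": finger opening in m; "grip_force": force on a finger pad.
Only numpy, scipy, OpenCV 4.12 (cv2) and the standard library are available. Lean on these libraries where they do the work, as an engineer would, in place of code of your own. Each camera call takes 0.05 s, during which the arm holds its last target. There are 200 camera calls.

## Working session

There is one attempt and no reset: what is moved stays moved. The work goes in short steps, Python scripts to look and compute and a tool call to move; the robot and the scene stay as the last step left them, time stands still between calls to the robot, and variables do not carry over. Pictures are saved under pics/ and viewed, at most 10 in all, crops included, and the job is handed in when it is done.

Besides the shell and the picture viewer there is one more tool, called after ">>>" by a JSON object that holds its "name" and its "arguments", one argument or row to a line. carry_out: Moves the arm, as the interface text tells. Its arguments: {"type":"object","properties":{"motion":{"type":"string"},"grip_force":{"type":"number"}},"required":["motion"]}

```bash
ls; mkdir -p pics
cat > h.py <<'E'
import numpy as np, cv2
from station import ctrl
def R_of(a):
    a=np.array(a,float)
    if a.shape==(3,3): return a
    if a.size==3:
        from scipy.spatial.transform import Rotation as Ro
        return Ro.from_euler('xyz',a).as_matrix()
    raise ValueError(a)
def ray(c,uv):
    uv=np.array(uv,float).reshape(-1,1,2)
    n=cv2.undistortPoints(uv,np.array(c['K']),np.array(c['dist'])).reshape(-1,2)
    d=np.c_[n[:,0],-n[:,1],-np.ones(len(n))]
    return np.array(c['position']),d@R_of(c['attitude']).T
def onplane(c,uv,z):
    p,d=ray(c,uv); return p+d*((z-p[2])/d[:,2])[:,None]
def cloud(c):
    h,w=c['range_z'].shape
    u,v=np.meshgrid(np.arange(w),np.arange(h))
    p,d=ray(c,np.stack([u,v],-1).reshape(-1,2))
    P=p+d*c['range_z'].reshape(-1,1); P=P.reshape(h,w,3); P[c['range_z']==0]=np.nan
    return P
E
python3 - <<'E'
from h import *
for n in('top','side'):
    c=ctrl.camera(n); cv2.imwrite(f'pics/{n}0.png',cv2.resize(c['pixels'][...,::-1],(800,600),interpolation=cv2.INTER_CUBIC))
    np.savez(f'{n}0.npz',**c); print(n,c['K'],c['dist'],c['position'],c['attitude'])
print(ctrl.get_obs())
E
```

```text
pics
top [[389.9751636    0.         250.52322568]
 [  0.         389.9751636  190.38791168]
 [  0.           0.           1.        ]] [0.03882671 0.         0.         0.         0.        ] [ 0.33306802 -0.03824898  1.14921603] [ 0.19294901 -0.00742329 -1.58119715]
side [[457.0834342    0.         256.6787232 ]
 [  0.         457.0834342  191.17660778]
 [  0.           0.           1.        ]] [0.00238777 0.         0.         0.         0.        ] [0.58547326 1.0682702  0.77733376] [1.01560085 0.00611547 3.10787915]
{'time_s': 0.1, 'qpos': array([ 1.25342363e+00,  3.00388595e-01,  1.52152713e+00,  1.49799616e-05,
        1.32067677e+00, -6.65713186e-02]), 'joint_vel': array([ 6.50471153e-05,  8.59046700e-05, -2.56652492e-03, -7.41398266e-04,
       -7.20093914e-04,  1.39299620e-04]), 'tau': array([ 7.44004956e-05, -5.32637823e+01, -3.53288090e+01,  7.09232851e-02,
        2.34537944e-02, -5.73966099e-05]), 'ee_pos': array([0.13641019, 0.5325753 , 0.2049544 ]), 'eef_rot': array([-3.14059599e+00, -8.09894070e-05,  2.89078752e+00]), 'force': array([ 0.83678995,  0.54627198, -0.25850752]), 'moment': array([-0.06673372,  0.00239541, -0.02267339]), 'grip_force': 0.0, 'grip_width': 0.09414442397275372}
```

View pics/top0.png

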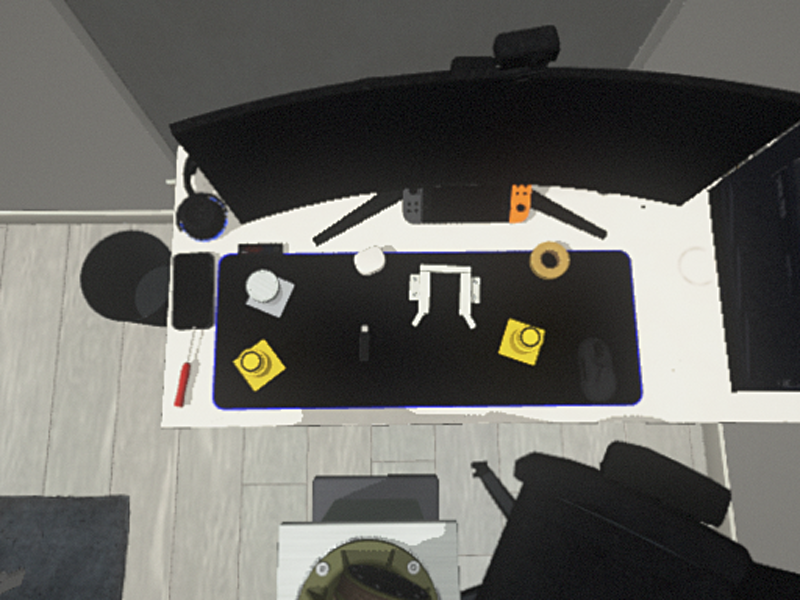

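View pics/side0.png

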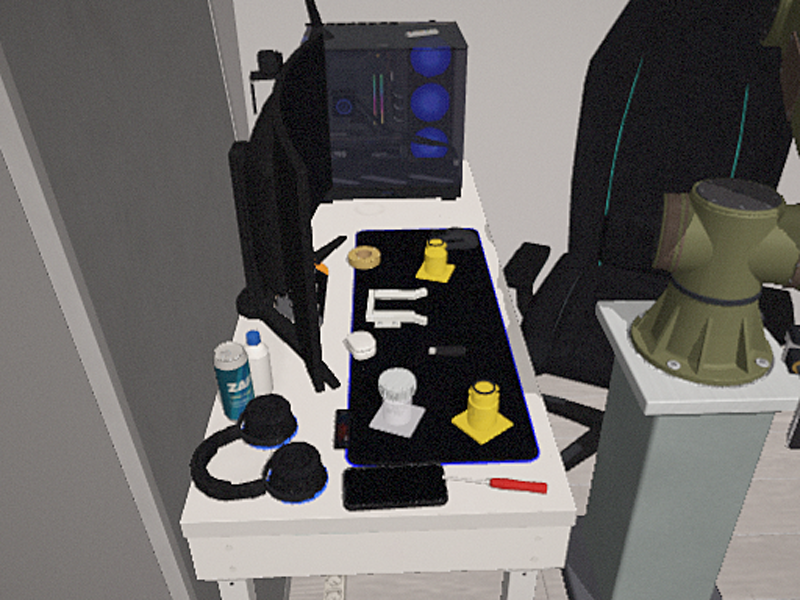

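The clear jar with its silver cap is at top (265,287) / side (398,385). The look-alikes are the two open yellow jars, at top (258,362) and (522,340). The brace is at top (445,295) and the USB stick at (364,342). Only the capped one is clear, so I choose that. Next I'll check it in a rectified close crop and measure.

```bash
cat >> h.py <<'E'
def ortho(c,x0,x1,y0,y1,z,s=2000):
    """metric top-down picture at plane z: row 0 = x1, col 0 = y1"""
    xs=x1-np.arange(int((x1-x0)*s))/s; ys=y1-np.arange(int((y1-y0)*s))/s
    X,Y=np.meshgrid(xs,ys,indexing='ij'); P=np.stack([X,Y,np.full_like(X,z)],-1).reshape(-1,3)
    q=(P-np.array(c['position']))@R_of(c['attitude']); q=q*[1,-1,-1]
    uv,_=cv2.projectPoints(q,np.zeros(3),np.zeros(3),np.array(c['K']),np.array(c['dist']))
    m=uv.reshape(X.shape+(2,)).astype(np.float32)
    return cv2.remap(c['pixels'],m[...,0],m[...,1],cv2.INTER_LINEAR)
E
python3 - <<'E'
from h import *
T=dict(np.load('top0.npz'));S=dict(np.load('side0.npz'))
k=800/512
print('jar approx',onplane(T,np.array([[265,287]])/k,.082),'side',onplane(S,np.array([[398,380]])/k,.082))
print('brace approx',onplane(T,np.array([[445,295]])/k,.01))
j=onplane(T,np.array([[265,287]])/k,.082)[0]; b=onplane(T,np.array([[445,295]])/k,.01)[0]
rows=[]
for ctr,z in((j,.006),(b,.016)):
    x,y=np.round(ctr[:2],2); w=.1
    print('crop centre',x,y)
    rows.append(np.hstack([ortho(c,x-w,x+w,y-w,y+w,z,1450) for c in(T,S)]))
cv2.imwrite('pics/orth.png',np.vstack(rows)[...,::-1])
for n,c in(('top',T),('side',S)):
    P=cloud(c); m=np.linalg.norm(P[...,:2]-j[:2],axis=-1)<.06
    zz=P[m][:,2]; print(n,'z pct',np.nanpercentile(zz,[5,50,95,99]))
    q=P[m&(P[...,2]>.074)]; print(' top pts',len(q),q.mean(0) if len(q) else '', (q.min(0)+q.max(0))/2 if len(q) else '')
E
```

```text
jar approx [[0.56257178 0.17713516 0.082     ]] side [[0.56482172 0.18807457 0.082     ]]
brace approx [[ 0.55946076 -0.1512151   0.01      ]]
crop centre 0.56 0.18
crop centre 0.56 -0.15
top z pct [-0.00239892  0.00386544  0.084446    0.08613718]
 top pts 330 [0.56518353 0.18200654 0.08256226] [0.56528848 0.18202464 0.08176719]
side z pct [-0.00149662  0.00722844  0.083034    0.08420074]
 top pts 322 [0.56797678 0.1905458  0.08145879] [0.56786066 0.18745477 0.07981087]
```

View pics/orth.png

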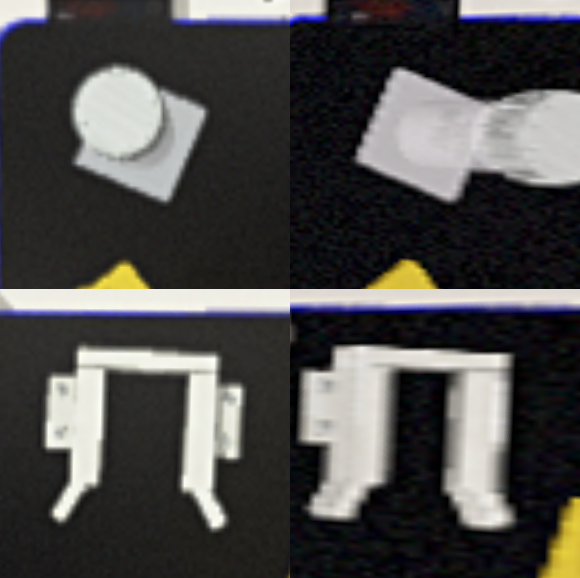

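The rectified crops show a clear square foot with a silver cap (upper row). The brace (lower row) opens toward the robot and is yawed slightly clockwise. That confirms the choice, so I'll measure both.

```bash
cat >> h.py <<'E'
def bright(im,th=90):
    g=im.astype(int); return ((g.min(-1)>th)).astype(np.uint8)*255
def big(m):
    n,l,s,_=cv2.connectedComponentsWithStats(m); i=1+np.argmax(s[1:,4]); return (l==i).astype(np.uint8)*255
def foot(T,S,x,y,w=.075,s=2000,z=.006,th=90):
    a=bright(ortho(T,x-w,x+w,y-w,y+w,z,s),th)&bright(ortho(S,x-w,x+w,y-w,y+w,z,s),th)
    m=big(cv2.morphologyEx(a,cv2.MORPH_OPEN,np.ones((9,9))))
    c=max(cv2.findContours(m,0,1)[0],key=cv2.contourArea); r=cv2.minAreaRect(c); bp=cv2.boxPoints(r)
    f=lambda p:np.array([x+w-p[1]/s,y+w-p[0]/s])
    k=np.array([f(p) for p in bp]); e=k[1]-k[0]
    return f(r[0]),np.array(r[1])/s,np.degrees(np.arctan2(e[1],e[0]))%90,m
E
python3 - <<'E'
from h import *
T=dict(np.load('top0.npz'));S=dict(np.load('side0.npz'))
for th in(70,100):
    print('foot',foot(T,S,.56,.175,th=th)[:3])
# cap circle from top and side
for c in(T,S):
    s=2000;x,y,w=.565,.182,.05
    m=bright(ortho(c,x-w,x+w,y-w,y+w,.082,s),170 if c is T else 150); m=big(m)
    ct=max(cv2.findContours(m,0,1)[0],key=cv2.contourArea);(u,v),r=cv2.minEnclosingCircle(ct); M=cv2.moments(ct)
    print('cap',x+w-v/s,y+w-u/s,r/s, 'centroid',x+w-M['m01']/M['m00']/s,y+w-M['m10']/M['m00']/s)
# brace: lip inner edges row-wise at z .016 in top view
s=2000;x,y,w=.56,-.15,.1
for n,c,z in(('top',T,.016),('side',S,.016)):
    m=big(bright(ortho(c,x-w,x+w,y-w,y+w,z,s),110)); L=[]
    for xx in np.arange(.535,.592,.004):
        r=m[int((x+w-xx)*s)]; i0=int((y+w+.151)*s)
        l=i0-np.argmax(r[:i0][::-1]>0); q=i0+np.argmax(r[i0:]>0); L.append([xx,y+w-l/s,y+w-q/s])
    L=np.array(L)
    for i in(1,2): p=np.polyfit(L[:,0],L[:,i],1); print(n,'edge',np.degrees(np.arctan(p[0])),np.polyval(p,.56))
    print(n,'gap',np.round(np.median(L[:,1]-L[:,2]),4))
    ys=[-.14,-.15,-.16]
    for yy in ys:
        col=m[:,int((y+w-yy)*s)]; i=np.where(col>0)[0]; print(n,'stop x',x+w-i.min()/s,x+w-i.max()/s,end='; ')
    i=np.where(m.any(1))[0]; print('x ext',x+w-i.min()/s,x+w-i.max()/s)
for n,c in(('top',T),('side',S)):
    P=cloud(c); q=P[(P[...,2]>.1)&(P[...,2]<.6)&(P[...,0]>.3)&(P[...,0]<.9)&(abs(P[...,1])<.4)]
    print(n,'high stuff min x',len(q),np.percentile(q[:,0],[0.5,5]) if len(q) else '')
E
```

```text
foot (array([0.56736835, 0.18596597]), array([0.08028381, 0.0735935 ]), np.float32(67.61987))
foot (array([0.56752211, 0.18623751]), array([0.07852987, 0.07150295]), np.float32(66.885796))
cap 0.552529655456543 0.1740743255615234 0.04444206619262695 centroid 0.5560810984244999 0.17491603049212248
cap 0.568 0.19609740447998045 0.04109745407104492 centroid 0.5667839676802041 0.1950649349115222
top edge -3.0154725306358636 -0.12087529761904761
top edge -4.289153328819031 -0.1772416666666667
top gap 0.0565
top stop x 0.6185 0.604; top stop x 0.6185 0.6025; top stop x 0.6175 0.6025; x ext 0.6205 0.495
side edge -2.9134323128686392 -0.11734732142857145
side edge -1.0741699983725912 -0.16041041666666667
side gap 0.0435
side stop x 0.6185 0.605; side stop x 0.6185 0.6045; side stop x 0.6175 0.519; x ext 0.6215 0.495
top high stuff min x 32057 [0.67807761 0.69209368]
side high stuff min x 15387 [0.67812884 0.68782023]
```

>>> {"name": "carry_out", "arguments": {
  "motion": "0.0285 -0.0232 0 0 0 -7 0;0.0285 -0.0232 0 0 0 -7 0;0.0285 -0.0232 0 0 0 -7 0;0.0285 -0.0232 0 0 0 -7 0;0.0285 -0.0232 0 0 0 -7 0;0.0285 -0.0232 0 0 0 -7 0;0.0285 -0.0232 0 0 0 -7 0;0.0285 -0.0232 0 0 0 -7 0;0.0285 -0.0232 0 0 0 -7 0;0.0285 -0.0232 0 0 0 -7 0;0.0285 -0.0232 0 0 0 -7 0;0.0285 -0.0232 0 0 0 -7 0;0.0285 -0.0232 0 0 0 -7 0;0.0285 -0.0232 0 0 0 -7 0;0.0285 -0.0232 0 0 0 -7 0;0 0 0 0 0 0 0;0 0 0 0 0 0 0"
}}

```text
time_s: 1.52
ee_pos: [0.5646, 0.1835, 0.2045]
eef_rot: [-3.141, 0.001, 1.056]
force: [-0.0, 0.9, 0.4]
grip_width: 0.0941
grip_force: 0.0
```

>>> {"name": "carry_out", "arguments": {
  "motion": "0.0005 0.0005 -0.018 0 0 0 0;0.0005 0.0005 -0.018 0 0 0 0;0 0 -0.018 0 0 0 0;0 0 -0.018 0 0 0 0;0 0 -0.018 0 0 0 0;0 0 -0.018 0 0 0 0;0 0 -0.018 0 0 0 0;0 0 -0.018 0 0 0 0;0 0 -0.0075 0 0 0 0;0 0 0 0 0 0 0"
}}

```text
time_s: 2.35
ee_pos: [0.5635, 0.1863, 0.0524]
eef_rot: [-3.139, 0.002, 1.06]
force: [0.1, 0.2, -1.2]
grip_width: 0.094
grip_force: 0.0
```

Run:
```python
from h import *
T=ctrl.camera('top');S=ctrl.camera('side'); k=3
a=S['pixels'][190:300,180:320]; cv2.imwrite('pics/s1.png',np.hstack([cv2.resize(p,(396,396),interpolation=cv2.INTER_CUBIC) for p in(S['pixels'][190:300,200:310],T['pixels'][130:240,120:230])])[...,::-1])
o=ctrl.get_obs(); print(o['qpos'],o['force'],o['ee_pos'])
```

```text
[2.56978360e-01 5.56958135e-01 1.52856392e+00 5.35356638e-05
 1.05547776e+00 7.68390838e-01] [-0.13837629  0.21080974  0.45146539] [0.56497318 0.18632424 0.05475141]
```

View pics/s1.png

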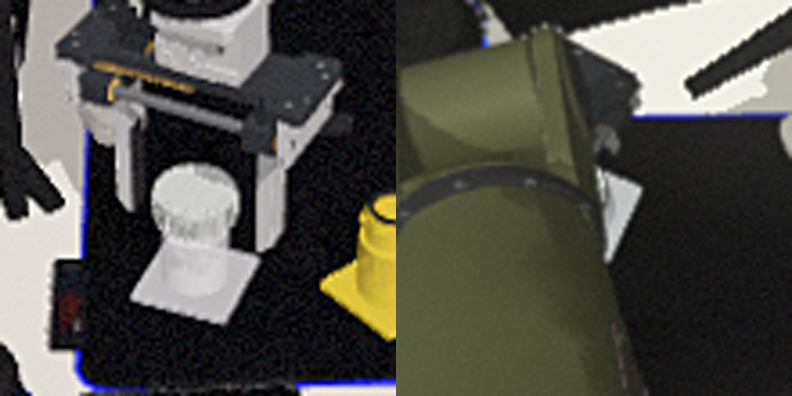

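The picture shows the fingers open either side of the clear jar's cap (left crop, cap at (195,205)) with clear room, so I'll close.

>>> {"name": "carry_out", "arguments": {
  "motion": "0.001 -0.001 0 0 0 0 255;0 0 0 0 0 0 255;0 0 0 0 0 0 255;0 0 0 0 0 0 255;0 0 0 0 0 0 255;0 0 0 0 0 0 255;0 0 0 0 0 0 255;0 0 0 0 0 0 255;0 0 0 0 0 0 255;0 0 0 0 0 0 255;0 0 0 0 0 0 255;0 0 0 0 0 0 255",
  "grip_force": 50
}}

```text
time_s: 3.45
ee_pos: [0.5663, 0.1847, 0.0542]
eef_rot: [3.141, -0.0, 1.058]
force: [3.6, -2.0, 2.4]
grip_width: 0.0556
grip_force: 49.9
```

>>> {"name": "carry_out", "arguments": {
  "motion": "0 0 0.003 0 0 0 255;0 0 0.006 0 0 0 255;0 0 0.01 0 0 0 255;0 0 0.01 0 0 0 255;0 0 0.006 0 0 0 255;0 0 0 0 0 0 255;0 0 0 0 0 0 255;0 0 0 0 0 0 255"
}}

```text
time_s: 4.12
ee_pos: [0.5657, 0.1847, 0.0886]
eef_rot: [-3.141, 0.0, 1.058]
force: [0.3, 0.2, -5.0]
grip_width: 0.0559
grip_force: 49.9
```

Run:
```python
from h import *
S=ctrl.camera('side'); o=ctrl.get_obs(); print(o['ee_pos'],o['eef_rot'],o['force'],o['grip_width'])
z0=.006+o['ee_pos'][2]-.0542; x,y,w,s=.567,.186,.06,3000
im=ortho(S,x-w,x+w,y-w,y+w,z0,s); cv2.imwrite('pics/s2.png',im[...,::-1])
```

```text
[0.565733   0.18472113 0.08848861] [-3.14100845e+00  5.38994530e-04  1.05819842e+00] [ 1.26551958 -0.90631332 -4.2659978 ] 0.055848672563144235
```

View pics/s2.png

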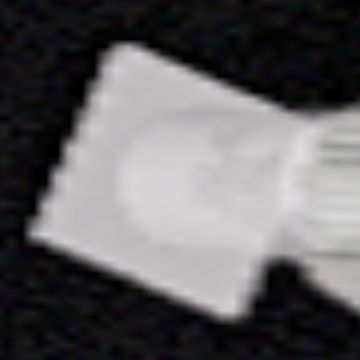

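The crop shows the clear foot lifted, with corners at (118,42), (32,238) and (237,318). That puts its centre near (0.567,0.187) and its yaw at about -22.6°. The brace yaw is about -3.3°, so I'll carry it to in front of the mouth turning +19.3°.

>>> {"name": "carry_out", "arguments": {
  "motion": "-0.005 -0.014 0 0 0 0.8 255;-0.009 -0.025 0 0 0 1.5 255;-0.01 -0.0285 0 0 0 1.7 255;-0.01 -0.0285 0 0 0 1.7 255;-0.01 -0.0285 0 0 0 1.7 255;-0.01 -0.0285 0 0 0 1.7 255;-0.01 -0.0285 0 0 0 1.7 255;-0.01 -0.0285 0 0 0 1.7 255;-0.01 -0.0285 0 0 0 1.7 255;-0.01 -0.0285 0 0 0 1.7 255;-0.01 -0.0285 0 0 0 1.7 255;-0.007 -0.0205 0 0 0 1.2 255;-0.004 -0.0095 0 0 0 0.5 255;0 0 0 0 0 0 255;0 0 0 0 0 0 255;0 0 0 0 0 0 255"
}}

```text
time_s: 5.5
ee_pos: [0.4511, -0.1402, 0.0888]
eef_rot: [-3.141, -0.0, 1.395]
force: [0.2, -0.4, -4.2]
grip_width: 0.0558
grip_force: 49.9
```

```bash
cat > m2.py <<'E'
from h import *
import sys
S=ctrl.camera('side'); T=ctrl.camera('top'); o=ctrl.get_obs(); print(o['ee_pos'],o['eef_rot'],o['force'])
zb=o['ee_pos'][2]-.0542
a=ortho(S,.38,.64,-.26,-.06,.006+zb,2000); b=ortho(S,.38,.64,-.26,-.06,.016,2000)
cv2.imwrite(sys.argv[1],np.hstack([a,b])[...,::-1]); np.savez('side1.npz',**S)
E
python3 m2.py pics/s3.png
```

```text
[ 0.45122161 -0.13999084  0.0888634 ] [-3.14143889e+00 -1.15038707e-04  1.39587828e+00] [ 0.12074705  0.61105895 -5.28275131]
```

View pics/s3.png

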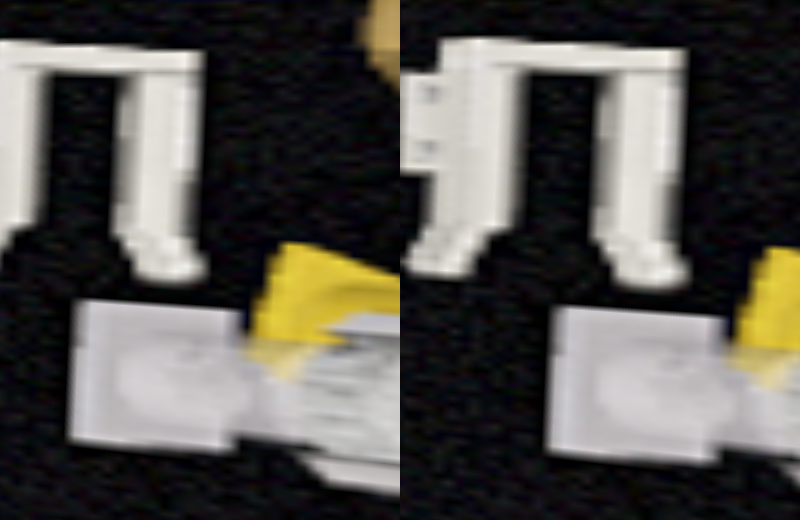

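In the left crop the foot (left edge at col ~72, right corner at (240,312)) is parallel to the brace rails in front of the mouth. Next come sub-pixel edges for the lateral offset and yaw.

Run:
```python
from h import *
S=dict(np.load('side1.npz'));T=dict(np.load('top0.npz')); s=2000
def edges(c,z,xs,y0,y1,pol,th):
    out=[]
    for x in xs:
        r=ortho(c,x-.002,x+.002,y0,y1,z,s).astype(float).mean((0,2)); r=cv2.GaussianBlur(r[None],(0,0),3)[0]
        b=r>th; i=np.where(b[1:]!=b[:-1])[0]
        i=[k for k in i if (r[k+1]>r[k])==(pol>0)]   # cols go to -y ; pol>0 dark->bright
        out.append(y1-(i[0]+.5)/s if i else np.nan)
    out=np.array(out); p=np.polyfit(xs[~np.isnan(out)],out[~np.isnan(out)],1); return np.round(out,4),np.degrees(np.arctan(p[0])),p
zb=.0346
xs=np.arange(.425,.48,.008)
for th in(70,100): print('foot +y bottom edge',edges(S,zb,xs,-.15,-.07,1,th)[:2])
X=np.arange(.53,.595,.008)
for n,c in(('S',S),('T',T)):
    print(n,'+y lip inner top',edges(c,.016,X,-.15,-.10,-1,120)[:2])
    print(n,'-y lip inner',[edges(c,.016,X,-.20,-.14,1,th)[:2] for th in(60,120,)])
im=ortho(S,.568,.572,-.20,-.11,.016,1000).mean((0,2)); print(np.round(im).astype(int))
# front edge/back edges of foot (x direction), at foot top plane
for y in(-.13,-.145,-.16):
    r=ortho(S,.38,.52,y-.002,y+.002,zb+.006,s).astype(float).mean((1,2)); b=np.where((r[1:]>90)!=(r[:-1]>90))[0]; print('x edges at y',y,.52-b/s)
```

```text
foot +y bottom edge (array([-0.1032, -0.1038, -0.1042, -0.1042, -0.1048, -0.1052, -0.1062]), np.float64(-3.193996463873535))
foot +y bottom edge (array([-0.1042, -0.1048, -0.1052, -0.1052, -0.1058, -0.1068, -0.1078]), np.float64(-3.831051361056676))
S +y lip inner top (array([-0.1148, -0.1158, -0.1162, -0.1162, -0.1168, -0.1172, -0.1178,
       -0.1182, -0.1182]), np.float64(-3.040979619103347))
S -y lip inner [(array([-0.1552, -0.1562, -0.1568, -0.1572, -0.1572, -0.1572, -0.1572,
       -0.1578, -0.1602]), np.float64(-3.0409796191033545)), (array([-0.1578, -0.1602, -0.1608, -0.1612, -0.1618, -0.1608, -0.1598,
       -0.1602, -0.1652]), np.float64(-3.2789862588543772))]
T +y lip inner top (array([-0.1182, -0.1192, -0.1198, -0.1202, -0.1212, -0.1218, -0.1218,
       -0.1218, -0.1222]), np.float64(-3.4574173746235646))
T -y lip inner [(array([-0.1728, -0.1738, -0.1738, -0.1743, -0.1748, -0.1753, -0.1758,
       -0.1763, -0.1773]), np.float64(-3.6357813721605607)), (array([-0.1748, -0.1758, -0.1758, -0.1763, -0.1768, -0.1778, -0.1783,
       -0.1788, -0.1793]), np.float64(-3.9922943520037086))]
[211 203 196 189 180 162 143 125 107  89  73  60  47  34  21   8   6   8
  10  13  15  17  16  14  12  10   8   7   8  10  12  14  16  17  17  16
  16  16  15  14  12   9   7   5   3   9  30  51  72  93 115 131 136 142
 148 154 159 166 176 186 197 207 216 224 224 224 223 223 223 223 222 221
 219 218 217 216 219 223 227 231 234 238 231 221 210 200 189 179 159 132]
x edges at y -0.13 [0.502  0.489  0.4165]
x edges at y -0.145 [0.499 0.488 0.416]
x edges at y -0.16 [0.5125 0.502  0.487  0.415 ]
```

The jar is on the brace's midline and parallel to it, within about 1 mm and 1°. Lowering now.

>>> {"name": "carry_out", "arguments": {
  "motion": "0 0 -0.008 0 0 0 255;0 0 -0.01 0 0 0 255;0 0 -0.008 0 0 0 255;0 0 -0.005 0 0 0 255;0 0 -0.002 0 0 0 255;0 0 -0.001 0 0 0 255;0 0 0 0 0 0 255;0 0 0 0 0 0 255"
}}

```text
time_s: 6.27
ee_pos: [0.4511, -0.1408, 0.0552]
eef_rot: [3.141, 0.0, 1.395]
force: [-0.5, -0.1, -4.4]
grip_width: 0.0556
grip_force: 49.9
```

>>> {"name": "carry_out", "arguments": {
  "motion": "0 0 -0.001 0 0 0 255;0 0 -0.0005 0 0 0 255;0 0 0 0 0 0 255;0 0 0 0 0 0 255"
}}

```text
time_s: 6.6
ee_pos: [0.4514, -0.1409, 0.054]
eef_rot: [3.14, 0.0, 1.395]
force: [1.2, 0.8, 2.6]
grip_width: 0.0556
grip_force: 49.9
```

>>> {"name": "carry_out", "arguments": {
  "motion": "0.006 -0.0003 0 0 0 0 255;0.006 -0.0004 0 0 0 0 255;0.006 -0.0003 0 0 0 0 255;0.006 -0.0004 0 0 0 0 255;0.006 -0.0003 0 0 0 0 255;0.006 -0.0004 0 0 0 0 255;0.006 -0.0003 0 0 0 0 255;0.006 -0.0004 0 0 0 0 255;0.006 -0.0003 0 0 0 0 255;0.006 -0.0004 0 0 0 0 255;0 0 0 0 0 0 255;0 0 0 0 0 0 255"
}}

```text
time_s: 7.6
ee_pos: [0.5106, -0.1444, 0.0548]
eef_rot: [-3.14, 0.001, 1.395]
force: [-11.6, 1.0, 22.5]
grip_width: 0.0561
grip_force: 50.0
```

>>> {"name": "carry_out", "arguments": {
  "motion": "0 0 0.0005 0 0 0 255;0 0 0.0005 0 0 0 255;0 0 0 0 0 0 255;0 0 0 0 0 0 255"
}}

```text
time_s: 7.93
ee_pos: [0.5104, -0.1443, 0.0549]
eef_rot: [-3.14, 0.0, 1.395]
force: [-6.9, 1.2, 10.7]
grip_width: 0.0563
grip_force: 50.0
```

Run:
```python
from h import *
S=ctrl.camera('side'); o=ctrl.get_obs(); print(o['ee_pos'],o['force'],o['moment'])
cv2.imwrite('pics/s4.png',cv2.resize(S['pixels'][130:230,210:330],(720,600),interpolation=cv2.INTER_CUBIC)[...,::-1])
```

```text
[ 0.51042761 -0.14431993  0.05494363] [-7.18696274 -0.48808182 11.46353562] [0.0736127  2.28540612 0.04311024]
```

View pics/s4.png

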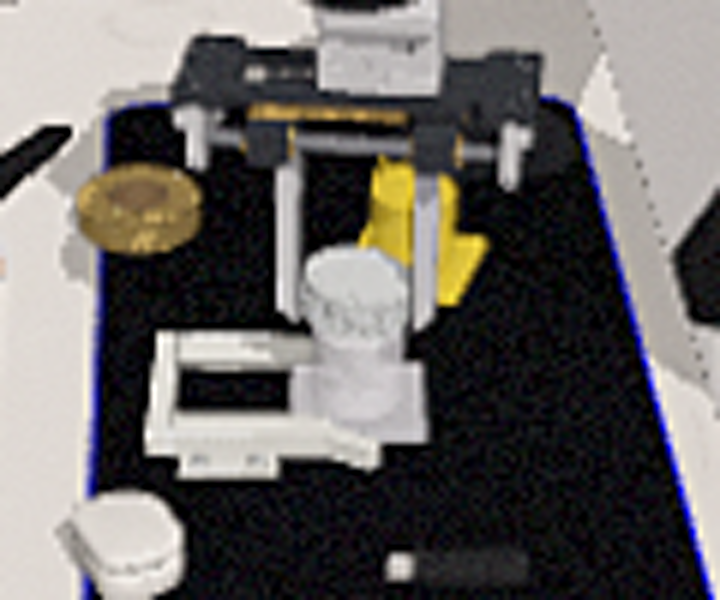

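The foot has entered between the rails (foot at (360,400) in the crop) and the jar is upright. I'll unload the vertical press a little and keep sliding.

>>> {"name": "carry_out", "arguments": {
  "motion": "0 0 0.0006 0 0 0 255;0.004 -0.0002 0.0001 0 0 0 255;0.004 -0.0003 0.0001 0 0 0 255;0.004 -0.0002 0 0 0 0 255;0.004 -0.0003 0 0 0 0 255;0.004 -0.0002 0 0 0 0 255;0.004 -0.0002 0 0 0 0 255;0.004 -0.0002 0 0 0 0 255;0.004 -0.0002 0 0 0 0 255;0 0 0 0 0 0 255;0 0 0 0 0 0 255"
}}

```text
time_s: 8.9
ee_pos: [0.5427, -0.1459, 0.0554]
eef_rot: [-3.14, 0.0, 1.395]
force: [-3.8, 1.3, 6.4]
grip_width: 0.0563
grip_force: 49.9
```

>>> {"name": "carry_out", "arguments": {
  "motion": "0.004 -0.0002 0 0 0 0 255;0.004 -0.0003 0 0 0 0 255;0.004 -0.0002 0 0 0 0 255;0.004 -0.0003 0 0 0 0 255;0.003 -0.0002 0 0 0 0 255;0.002 -0.0001 0 0 0 0 255;0.001 0 0 0 0 0 255;0 0 0 0 0 0 255;0 0 0 0 0 0 255"
}}

```text
time_s: 9.65
ee_pos: [0.5643, -0.1472, 0.0553]
eef_rot: [-3.139, 0.0, 1.395]
force: [-6.4, 0.1, 5.8]
grip_width: 0.056
grip_force: 50.0
```

>>> {"name": "carry_out", "arguments": {
  "motion": "0.001 -0.0001 0 0 0 0 255;0.001 -0.0001 0 0 0 0 255;0.001 0 0 0 0 0 255;0 0 0 0 0 0 255;0 0 0 0 0 0 255"
}}

```text
time_s: 10.07
ee_pos: [0.5673, -0.1474, 0.0553]
eef_rot: [-3.139, -0.0, 1.395]
force: [-6.7, 0.4, 6.1]
grip_width: 0.056
grip_force: 50.0
```

>>> {"name": "carry_out", "arguments": {
  "motion": "0.001 -0.0001 0 0 0 0 255;0.001 0 0 0 0 0 255;0 0 0 0 0 0 255;0 0 0 0 0 0 255"
}}

```text
time_s: 10.4
ee_pos: [0.5693, -0.1475, 0.0553]
eef_rot: [-3.139, 0.0, 1.395]
force: [-5.9, -0.5, 5.2]
grip_width: 0.0562
grip_force: 50.0
```

>>> {"name": "carry_out", "arguments": {
  "motion": "0.001 -0.0001 0 0 0 0 255;0.001 0 0 0 0 0 255;0 0 0 0 0 0 255;0 0 0 0 0 0 255"
}}

```text
time_s: 10.73
ee_pos: [0.571, -0.1476, 0.0552]
eef_rot: [-3.138, 0.0, 1.395]
force: [-7.6, 0.1, 6.6]
grip_width: 0.0562
grip_force: 50.0
```

>>> {"name": "carry_out", "arguments": {
  "motion": "0.001 0 0 0 0 0 255;0.0005 0 0 0 0 0 255;0 0 0 0 0 0 255;0 0 0 0 0 0 255"
}}

```text
time_s: 11.07
ee_pos: [0.5714, -0.1476, 0.055]
eef_rot: [-3.135, 0.0, 1.395]
force: [-16.2, 0.4, 10.4]
grip_width: 0.0563
grip_force: 50.0
```

>>> {"name": "carry_out", "arguments": {
  "motion": "0.001 0 0 0 0 0 255;0 0 0 0 0 0 255;0 0 0 0 0 0 255"
}}

```text
time_s: 11.32
ee_pos: [0.5716, -0.1475, 0.0549]
eef_rot: [-3.133, 0.0, 1.395]
force: [-22.8, 0.9, 15.0]
grip_width: 0.0564
grip_force: 50.1
```

The back stop is reached at x≈0.571, with the push force rising sharply. I'll ease the push and start unscrewing.

>>> {"name": "carry_out", "arguments": {
  "motion": "-0.0007 0 0.0002 0 0 0 255;0 0 0 0 0 0 255;0 0 0 0 0 3 255;0 0 0 0 0 4 255;0 0 0 0 0 4 255;0 0 0 0 0 4 255;0 0 0 0 0 0 255;0 0 0 0 0 0 255",
  "grip_force": 60
}}

```text
time_s: 11.98
ee_pos: [0.5713, -0.1472, 0.0549]
eef_rot: [-3.135, -0.002, 1.657]
force: [-18.3, 3.8, 10.7]
grip_width: 0.0565
grip_force: 59.9
```

Run:
```python
from station import ctrl
o=ctrl.get_obs(); print(o['ee_pos'],o['eef_rot'],o['force'],o['moment'],o['qpos'][5])
```

```text
[ 0.57129241 -0.14716345  0.05491944] [-3.13465725e+00 -2.22873405e-03  1.65749845e+00] [-18.29585761   3.76653316  10.66561479] [0.51535922 4.12990651 0.08218643] -0.4002384397333037
```

>>> {"name": "carry_out", "arguments": {
  "motion": "0 0 0 0 0 5 255;0 0 0 0 0 5 255;0 0 0 0 0 5 255;0 0 0 0 0 5 255;0 0 0 0 0 5 255"
}}

```text
time_s: 12.4
ee_pos: [0.5715, -0.1481, 0.0552]
eef_rot: [-3.136, -0.003, 2.097]
force: [-17.0, -2.8, 11.3]
grip_width: 0.0562
grip_force: 60.1
```

Run:
```python
from h import *
o=ctrl.get_obs(); print(o['ee_pos'],o['eef_rot'],o['force'],o['moment'],o['qpos'][5])
S=ctrl.camera('side')
cv2.imwrite('pics/s5.png',cv2.resize(S['pixels'][130:220,210:318],(720,600),interpolation=cv2.INTER_CUBIC)[...,::-1])
```

```text
[ 0.57153616 -0.148056    0.05515687] [-3.13641464 -0.00329451  2.0968679 ] [-16.9876192   -2.7804279   11.31878383] [-0.82278601  3.8353885  -0.44664438] -0.8398886002508967
```

View pics/s5.png

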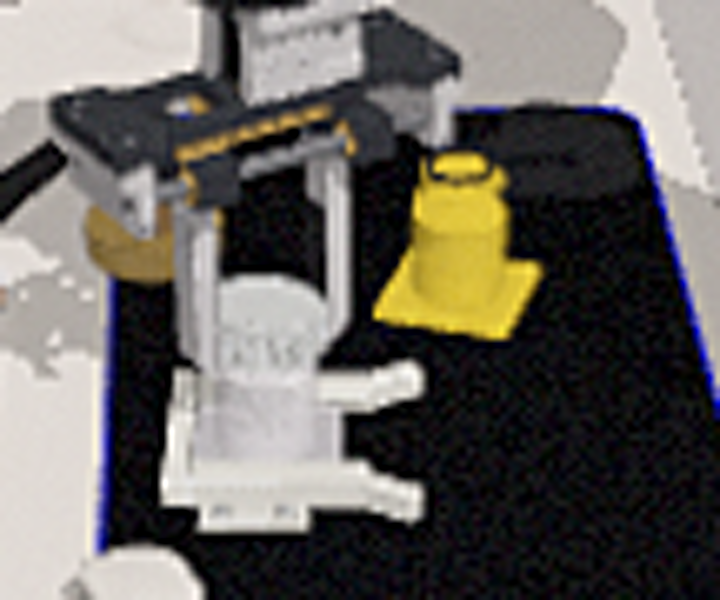

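The jar is fully in against the stop (foot at (270,425), lips over it), and Mz of −0.45 N m shows the cap turning. I'll turn on to about 93°.

>>> {"name": "carry_out", "arguments": {
  "motion": "0 0 0 0 0 5 255;0 0 0 0 0 5 255;0 0 0 0 0 5 255;0 0 0 0 0 5 255;0 0 0 0 0 5 255;0 0 0 0 0 5 255;0 0 0 0 0 5 255;0 0 0 0 0 5 255;0 0 0 0 0 5 255;0 0 0 0 0 5 255;0 0 0 0 0 3 255;0 0 0 0 0 0 255;0 0 0 0 0 0 255"
}}

```text
time_s: 13.53
ee_pos: [0.5734, -0.1482, 0.0571]
eef_rot: [-3.141, -0.001, 3.019]
force: [-13.3, -0.3, 19.9]
grip_width: 0.0564
grip_force: 59.9
```

Run:
```python
from h import *
o=ctrl.get_obs(); print(o['ee_pos'],o['eef_rot'],o['force'],o['moment'],o['qpos'][5])
```

```text
[ 0.57343655 -0.14820888  0.05705817] [-3.14055593e+00 -7.19780405e-04  3.01863852e+00] [-13.32950174  -0.29276171  19.88053204] [-0.35225972  2.72659319  0.0178983 ] -1.7614209728062724
```

The cap popped up 2 mm and Mz dropped to 0, so the lugs are clear. I'll ease the side push and lift straight up.

>>> {"name": "carry_out", "arguments": {
  "motion": "-0.0006 0 0 0 0 0 255;-0.0005 0 0.0005 0 0 0 255;0 0 0.001 0 0 0 255;0 0 0.001 0 0 0 255;0 0 0.0015 0 0 0 255;0 0 0.002 0 0 0 255;0 0 0 0 0 0 255;0 0 0 0 0 0 255"
}}

```text
time_s: 14.2
ee_pos: [0.5725, -0.1479, 0.0613]
eef_rot: [-3.141, -0.001, 3.018]
force: [-2.8, -0.9, 1.4]
grip_width: 0.0562
grip_force: 60.0
```

>>> {"name": "carry_out", "arguments": {
  "motion": "0 0 0.003 0 0 0 255;0 0 0.005 0 0 0 255;0 0 0.006 0 0 0 255;0 0 0.006 0 0 0 255;0 0 0.006 0 0 0 255;0 0 0.005 0 0 0 255;0 0 0.003 0 0 0 255;0 0 0.001 0 0 0 255;0 0 0 0 0 0 255;0 0 0 0 0 0 255"
}}

```text
time_s: 15.03
ee_pos: [0.5726, -0.1477, 0.0962]
eef_rot: [3.142, -0.0, 3.018]
force: [0.4, 0.6, -1.3]
grip_width: 0.0562
grip_force: 60.1
```

Run:
```python
from h import *
o=ctrl.get_obs(); print(o['ee_pos'],o['eef_rot'],o['force'],o['moment'])
S=ctrl.camera('side')
cv2.imwrite('pics/s6.png',cv2.resize(S['pixels'][130:220,210:318],(720,600),interpolation=cv2.INTER_CUBIC)[...,::-1])
```

```text
[ 0.57258273 -0.14768967  0.09624098] [ 3.14152976e+00 -2.95228405e-04  3.01817757e+00] [ 0.44980975  0.58256471 -1.25676705] [-0.01217574  0.02032036  0.01207381]
```

View pics/s6.png

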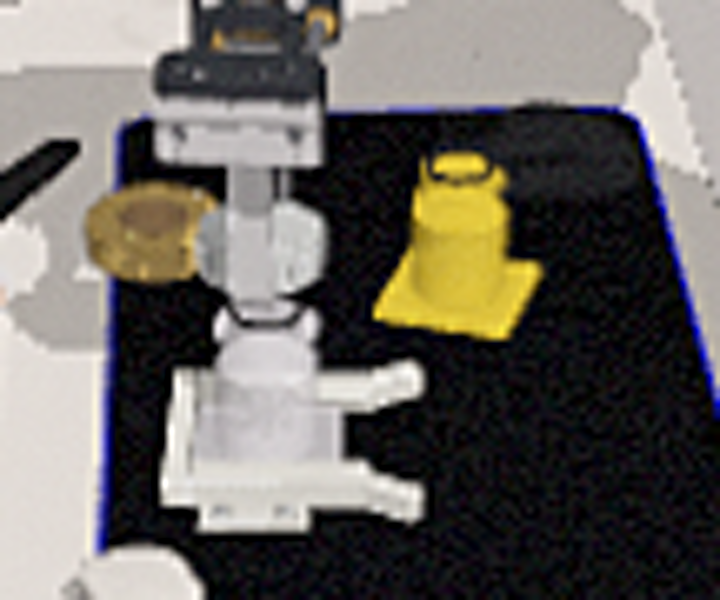

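The cap is held above the open mouth (cap at (262,245), mouth at (265,325)) and the jar is still home, with its rear edge at col 343 as before. Next is a depth check of the cap's level and the jar's position.

Run:
```python
from h import *
S=ctrl.camera('side'); P=cloud(S); c=np.array([.5726,-.1477])
d=np.linalg.norm(P[...,:2]-c,axis=-1)
q=P[(d<.035)&(P[...,2]>.085)&(P[...,2]<.14)]; print(len(q),np.percentile(q[:,2],[1,10,50,90,99]))
t=q[q[:,2]>np.percentile(q[:,2],99)-.012]
for _ in range(6):
    A=np.c_[t[:,:2]-c,np.ones(len(t))]; k,*_=np.linalg.lstsq(A,t[:,2],rcond=None); r=t[:,2]-A@k; t=t[abs(r)<max(2*r.std(),.0015)]
print('top plane slope deg',np.degrees(k[:2]),'z',k[2],len(t),t.min(0),t.max(0),r.std())
h,w=P.shape[:2]; n=0
g=cv2.resize(S['pixels'][150:200,230:270],(560,700)[:2],interpolation=cv2.INTER_NEAREST)[:600]
cv2.imwrite('pics/s7.png',cv2.resize(S['pixels'][145:195,225:275],(600,600),interpolation=cv2.INTER_CUBIC)[...,::-1])
# foot extent along x at z=.006 plane, between the lips (side view), vs stop
for y in(-.14,-.15,-.16):
    r=ortho(S,.5,.63,y-.002,y+.002,.006,1000).astype(int).mean((1,2)); print(y,np.round(r[::2]).astype(int))
```

```text
152 [0.09743541 0.10603127 0.11922206 0.124365   0.13448369]
top plane slope deg [0.08890586 0.47560635] z 0.12377297079492597 25 [ 0.55050731 -0.17626133  0.12249616] [ 0.59877838 -0.11768149  0.12594832] 0.0009998249132553328
-0.14 [  4   6   6   1  34  90 197 226 224 223 199 158 180 191 191 189 188 188
 185 183 187 191 196 199 201 204 205 207 210 210 210 210 210 210 209 208
 207 204 200 192 188 186 186 187 189 198 166  96  39   4   4   4   5  12
  13  11  11   7   1  11  17  14   7   4  13]
-0.15 [ 18  13   7   1   1  46 201 232 223 222 206 182 186 189 189 188 186 180
 177 178 187 192 196 199 202 205 207 208 206 206 208 210 211 211 210 209
 208 206 203 200 194 188 187 188 191 199 184 116  53   4  11  11   4  12
  17  16  11   8  11  13  13  13  14  15  20]
-0.16 [ 17  17  12   2   1  53 206 234 224 222 215 205 189 181 184 189 190 180
 177 178 186 191 192 192 192 196 198 200 201 200 198 204 206 203 203 204
 206 206 204 202 197 189 186 186 188 196 197 132  69   7   6   7   8   8
   8  13  15  16  18  16  10  10  13  23  20]
```

View pics/s7.png

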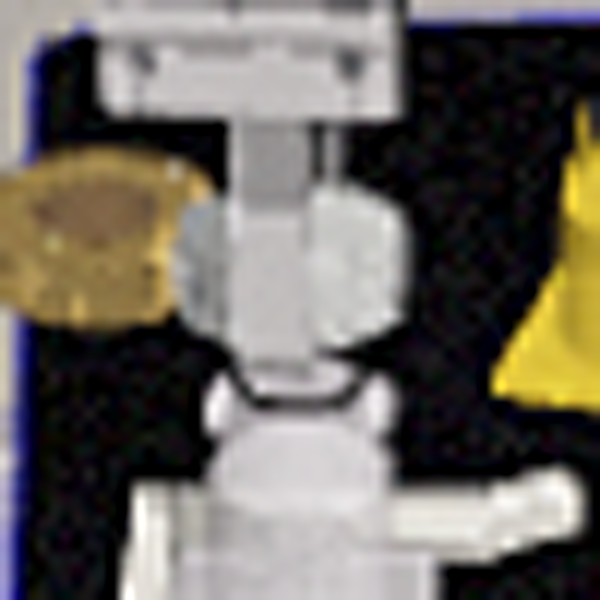

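The cap is level within 0.5°, with its rim about 24 mm above the mouth. The foot is parallel to the brace and centred at x≈0.571, which is where the stop was felt. Handing in.

```bash
python3 -c "
from station import ctrl
print(ctrl.hand_in())"
```

```text
the job is handed in; nothing more can be done
None
```

The job is handed in: the clear jar is fully home in the brace, and its unscrewed cap is held level about 24 mm above the open mouth; the hand-in call gave no verdict.

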